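# Fetch the dosing cup from behind the laundry supplies

## Task

The dosing cup stands boxed in behind the detergent bottle, the starch can and the softener jug. First clear all three containers onto the grey drain tray, then stand the cup in the middle of the scale's round pan, and only then put each container back on the middle of its own mat: the bottle on the large round mat, the can on the small round one, the jug on the square one. Keep everything upright and set it down gently rather than dropping it.

Things in the scene. Friction and masses are not known exactly. Their poses are not given: they have to be found in the camera images.
- detergent_bottle: Round white bottle with a paper label and a grey screw cap, 58 mm across, 138 mm tall in all, 0.25 kg (varies). The cap, where to grip it from above, is a cylinder 38 mm across from 110 mm up to the top at 138 mm; below it the body slopes out to its full width at 88 mm. Origin: centre of the underside, z up. Stands at first on the large round mat.
- starch_can: Slim round aluminium can with a paper label and a white cap, 46 mm across, 125 mm tall in all, 0.2 kg (varies). The cap, where to grip it from above, is a cylinder 34 mm across from 97 mm up to the top at 125 mm. Origin: centre of the underside, z up. Stands at first on the small round mat.
- softener_jug: Square white jug with a grey round cap, 50 by 50 mm, 118 mm tall in all, 0.25 kg (varies). The cap, where to grip it from above, is a cylinder 32 mm across from 90 mm up to the top at 118 mm; the square body ends at 78 mm. Origin: centre of the underside, z up, x and y square to its sides. Stands at first on the square mat.
- dosing_cup: Small open white plastic cup, 44 mm across at the foot and 46 mm at the rim, 42 mm tall, wall 3 mm, 0.04 kg. Grip it across its outside from above. Origin: centre of the underside, z up. Stands at first on the 12 mm thick wooden stand, boxed in left, right and in front by the containers, about 62 mm off (centre to centre), too tall and close for a gripper to reach down to it.
- mat_large_round: Fixed black rubber disc 70 mm across, 4 mm thick, lying on the wooden stand (a fixed plate 165 by 215 mm, 12 mm thick, which carries the three mats). The place of the detergent bottle. Origin: centre of its underside, 12 mm above the counter, so its top is at 16 mm; z up.
- mat_small_round: The same, 56 mm across, 4 mm thick: the place of the starch can. Origin: centre of its underside, 12 mm above the counter.
- mat_square: The same, square, 62 by 62 mm, 4 mm thick: the place of the softener jug. Origin: centre of its underside, 12 mm above the counter; x and y square to its sides (the stand's own x and y directions).
- drain_tray: Fixed grey ribbed plastic tray on one side of the counter (left or right), empty at first, 300 mm along its x by 130 mm along its y; floor 6 mm above the counter, inside a lip 4 mm wide that rises to 10 mm. Three containers fit in a row along x, some 95 mm apart. Origin: centre of its underside, z up.
- scale: Fixed black laundry scale on the other side of the counter, 190 by 130 mm, with a round steel pan 110 mm across whose top is 30 mm above the counter and does not sink. Origin: on the counter right below the centre of the pan, z up.

How it is judged (in metres and radians):
On the way, in this order (a step that is already met when the one before it is completed fails the run):
1. all three containers stand upright on the drain tray, let go (x of detergent_bottle in the frame of drain_tray between -0.135 and 0.135 m and y of detergent_bottle in the frame of drain_tray between -0.05 and 0.05 m and z of detergent_bottle in the frame of drain_tray between 0.003 and 0.01 m and angle between each of detergent_bottle, starch_can, softener_jug's own z axis and vertical below 0.1 rad and linear speed of each of detergent_bottle, starch_can, softener_jug below 0.02 m/s and contact force between the fingers and detergent_bottle below 0.3 N and x of starch_can in the frame of drain_tray between -0.135 and 0.135 m and y of starch_can in the frame of drain_tray between -0.05 and 0.05 m and z of starch_can in the frame of drain_tray between 0.003 and 0.01 m and contact force between the fingers and starch_can below 0.3 N and x of softener_jug in the frame of drain_tray between -0.135 and 0.135 m and y of softener_jug in the frame of drain_tray between -0.05 and 0.05 m and z of softener_jug in the frame of drain_tray between 0.003 and 0.01 m and contact force between the fingers and softener_jug below 0.3 N), for 0.2 s.
2. the cup stands in the middle of the scale's pan, let go, while all three containers still stand on the drain tray (all of step 1 and horizontal distance between dosing_cup and scale below 0.015 m and z of dosing_cup in the frame of scale between 0.027 and 0.034 m and angle between dosing_cup's own z axis and vertical below 0.1 rad and linear speed of dosing_cup below 0.02 m/s and contact force between the fingers and dosing_cup below 0.3 N), for 0.2 s.
At the end, for the whole second after the job is handed in: The cup stands upright on the scale's pan within 15 mm of its centre; the bottle stands on the large round mat, the can on the small round mat and the jug on the square mat, each upright (within 0.1 rad) and within 12 mm of its mat's centre; everything released and at rest (horizontal distance between dosing_cup and scale below 0.015 m and z of dosing_cup in the frame of scale between 0.027 and 0.034 m and angle between each of dosing_cup, detergent_bottle, starch_can, softener_jug's own z axis and vertical below 0.1 rad and linear speed of each of dosing_cup, detergent_bottle, starch_can, softener_jug below 0.02 m/s and contact force between the fingers and dosing_cup below 0.3 N and horizontal distance between detergent_bottle and mat_large_round below 0.012 m and z of detergent_bottle in the frame of mat_large_round between 0.001 and 0.008 m and contact force between the fingers and detergent_bottle below 0.3 N and horizontal distance between starch_can and mat_small_round below 0.012 m and z of starch_can in the frame of mat_small_round between 0.001 and 0.008 m and contact force between the fingers and starch_can below 0.3 N and horizontal distance between softener_jug and mat_square below 0.012 m and z of softener_jug in the frame of mat_square between 0.001 and 0.008 m and contact force between the fingers and softener_jug below 0.3 N); the robot touches nothing.
It fails at once if a container or the cup tipped over by more than 0.6 rad (angle between any of detergent_bottle, starch_can, softener_jug, dosing_cup's own z axis and vertical above 0.6 rad).
It fails at once if a container or the cup dropped: in the air, its foot more than 60 mm (cup 80 mm) above the counter, without the fingers on it ((height (world z) of detergent_bottle above 0.06 m and contact force between the fingers and detergent_bottle below 0.05 N) or (height (world z) of starch_can above 0.06 m and contact force between the fingers and starch_can below 0.05 N) or (height (world z) of softener_jug above 0.06 m and contact force between the fingers and softener_jug below 0.05 N) or (height (world z) of dosing_cup above 0.08 m and contact force between the fingers and dosing_cup below 0.05 N)).
It also fails if it takes over 144 s, if anything falls off the work surface, if the arm or the gripper's body presses on something with over 40 N, if the wrist force passes 120 N, or if a joint passes its speed limit or range.

## Robot

A 6-joint arm with a two-finger parallel gripper is mounted at the origin on the work surface. World frame = base frame: x ahead of the robot, y to its left, z up, the work surface at z = 0. Lengths are in m, angles in degrees, forces in N, time in s.
With the tool pointing down it reaches from about 0.4 to 0.825 m from the base axis. Payload 7 kg.
Tool frame: the origin (TCP) lies on the centre line of the jaws, within the pads' length; the fingertips stand 8 mm ahead of it and the grasp point (between the pads) lies 11 mm behind it; z points along the fingers, y is the line along which they close (so a half turn about z gives the same grasp; the last joint's range is limited). The gripper opens to 88 mm and grips with 3 to 60 N. Pads are 19 mm wide; open, the fingers measure 130 mm over their backs; the gripper's body (78 mm by 193 mm) begins 47 mm behind the grasp point.
Start: joints at [-56.087, 20.546, 0.682, 0, -70.136, -16.507], TCP at [0.202, -0.644, 0.235] pointing down, gripper open.
Joint ranges: [-176.03, 176.03], [-82.01, 121.73], [-58.28, 71.71], [-173.87, 95.51], [-174.79, -0.11], [-173.66, 173.66]. Speed limits (degrees/s): [136.94, 136.94, 172.46, 180, 180, 180].

## Interface

Orientations are given as [roll, pitch, yaw] about the fixed x, y, z axes, in that order (R = Rz(yaw) Ry(pitch) Rx(roll)).
In Python, from plant import r gives the robot as it stands.
- The arm moves only by the tool carry_out, never from a script. Its argument "targets" is a list of rows, each a list of 6 numbers: the shift along the tool's x, y, z scaled (see below), then the turn, a rotation vector about the tool's x, y, z scaled (see below). A call has 1 to 5 rows; each row shifts and turns the commanded pose from where the row before left it, along the tool's axes as they then stand; what a row does not reach is not made up. The controller multiplies each number of a shift by 0.5 m and each number of a turn by 60 degrees. A row lasts 1/8 s, in which the tool goes at most 62.5 mm and 10.7 degrees, less where a joint would pass 70% of its speed; a pose out of reach is approached as far as the arm can. A call with a number of a shift or a turn outside -1 to 1 is refused whole. A call with a gripper value outside its range is refused whole. "hand" is the opening, from 0 (shut) to 1 (fully open), set as the call begins (left out, the last holds). The fingers move at their own pace and stop on an object; "squeeze" is the grip in N (left out, the last holds). Time passes only in rows, so rows that do not move let the fingers close. It gives the time, the measured TCP pose, the force, the opening and the grip force at its end, in the units of the state.
- r.get_state(): the state, without advancing time (a new reading comes with each control period).
- r.capture(name): name is "scene" or "top" or "wrist"; returns the picture (420x560x3 uint8, red, green, blue); there is no depth.
- r.camera_info(name): a dict with "K" (3x3 intrinsics, pixels), "eye" and "attitude" of the camera in the world. Camera axes: x right, y down, z forward; pixel columns grow to the right and rows downward; lengths in m; the calibration is good to about 2 mm. A picture is of the moment at which its call begins: read the wrist's pose just before it. camera_info takes no time and is no camera call; for the wrist camera it gives the pose at the moment of the call.
- r.close_job(): hands the job in; it is judged then, once.
The state is a dict: "time_s": time; "joints": joint angles; "qd": joint speeds; "joint_torque": joint torques, N m; "tcp_pos": TCP position; "eef_rot": TCP orientation; "contact_force": force on the tool from outside, world axes, zero at the start; "moment": the same for the moment, N m; "gripper_width": finger opening in m; "gripper_force": force on a finger pad.
Only numpy, scipy, OpenCV 4.12 (cv2) and the standard library are available. Lean on these libraries where they do the work, as an engineer would, in place of code of your own. Each camera call takes 0.05 s, during which the arm holds its last target. There are 200 camera calls.

## Working session

There is one attempt and no reset: what is moved stays moved. The work goes in short steps, Python scripts to look and compute and a tool call to move; the robot and the scene stay as the last step left them, time stands still between calls to the robot, and variables do not carry over. Pictures are saved under pics/ and viewed, at most 14 in all, crops included, and the job is handed in when it is done.

Besides the shell and the picture viewer there is one more tool, called after ">>>" as a command line: name --pt "numbers of a row" for each row, then --argument value for the rest. carry_out: Moves the arm, as the interface text tells. Its arguments: {"type":"object","properties":{"targets":{"type":"array","items":{"type":"array","items":{"type":"number","minimum":-1,"maximum":1}}},"hand":{"type":"number"},"squeeze":{"type":"number"}},"required":["targets"]}

```bash
mkdir -p pics; ls; python3 - <<'E'
from plant import r
import cv2
s=r.get_state();print(s)
for n in("scene","top"):
    c=r.camera_info(n);print(n,c)
    cv2.imwrite(f"pics/{n}0.png",r.capture(n)[:,:,::-1])
E
```

```text
pics
{'time_s': 0.0, 'joints': array([-5.60860494e+01,  2.05917826e+01,  6.35525844e-01, -2.16210625e-02,
       -7.01368037e+01, -1.65077133e+01]), 'qd': array([-3.11559910e-02, -5.97295940e-02,  1.10883523e-01,  9.05420428e-05,
        7.28170049e-02, -4.78120288e-02]), 'joint_torque': array([-1.22120608e-03, -5.82712984e+01,  2.93060410e+01,  6.99737281e+00,
        6.74759751e-03, -2.09636501e-04]), 'tcp_pos': array([ 0.20177646, -0.64364191,  0.23362735]), 'eef_rot': array([ 1.79905000e+02, -6.95784918e-03, -1.62601120e+02]), 'contact_force': array([-0.07518822, -0.37345245, -0.27112682]), 'moment': array([-0.01238002, -0.03612076,  0.03117028]), 'gripper_force': 0.0, 'gripper_width': 0.08760365691287292}
scene {'K': array([[427.21971925,   0.        , 277.72395113],
       [  0.        , 427.21971925, 210.02475505],
       [  0.        ,   0.        ,   1.        ]]), 'eye': array([ 1.10188749, -0.55369752,  0.76226045]), 'attitude': array([-131.89556168,    1.18538988,   42.62585962])}
top {'K': array([[450.34558113,   0.        , 289.71769087],
       [  0.        , 450.34558113, 214.20189149],
       [  0.        ,   0.        ,   1.        ]]), 'eye': array([0.41700772, 0.00168565, 0.92671913]), 'attitude': array([-170.11284819,   -0.32804398,  -89.99843012])}
```

View pics/top0.png

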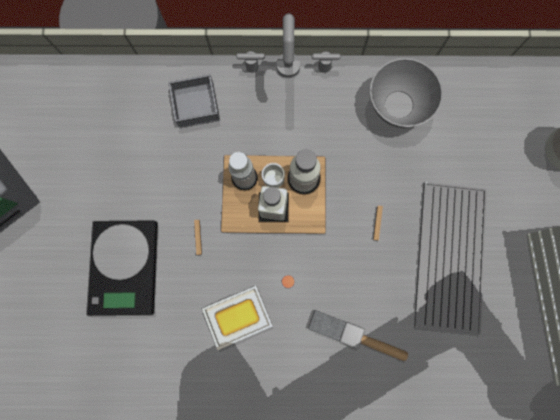

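View pics/scene0.png

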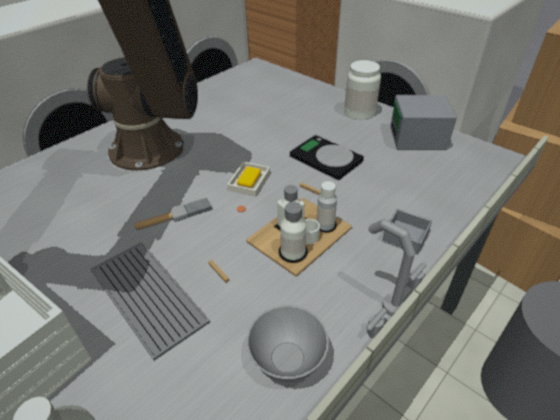

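The top view shows the stand at about (274,194). The can cap is at about (240,161), the bottle cap (305,158), the jug cap (272,196) and the cup (273,175). The tray is centred near (450,258) and the scale pan near (121,252). I'll measure these positions now.

```bash
cat > h.py <<'E'
from plant import r
import cv2,numpy as np
from scipy.spatial.transform import Rotation as R
def rays(c,px):
    px=np.atleast_2d(px).astype(float)
    d=np.c_[px,np.ones(len(px))]@np.linalg.inv(c["K"]).T
    return d@R.from_euler("xyz",c["attitude"],degrees=True).as_matrix().T
def onplane(c,px,z):
    d=rays(c,px); e=np.array(c["eye"]); return e+d*((z-e[2])/d[:,2])[:,None]
def proj(c,P):
    p=(np.atleast_2d(P)-c["eye"])@R.from_euler("xyz",c["attitude"],degrees=True).as_matrix()@c["K"].T
    return p[:,:2]/p[:,2:]
def rect(mask,c,z):
    cs,_=cv2.findContours(mask.astype(np.uint8),cv2.RETR_EXTERNAL,cv2.CHAIN_APPROX_NONE)
    k=max(cs,key=cv2.contourArea).reshape(-1,2)
    return cv2.minAreaRect(onplane(c,k,z)[:,:2].astype(np.float32))
E
python3 - <<'E'
from h import *
c=r.camera_info("top");im=cv2.imread("pics/top0.png");hsv=cv2.cvtColor(im,cv2.COLOR_BGR2HSV)
def box(m,x0,y0,x1,y1):
    o=np.zeros_like(m,bool);o[y0:y1,x0:x1]=m[y0:y1,x0:x1];return o
g=im.max(2)
print("stand",rect(box(hsv[...,1]>70,205,140,340,245),c,.012))
print("tray",rect(box(g<110,405,178,495,335),c,.01))
print("scale",rect(box(g<60,80,210,165,325),c,.025))
pan=box((g>110)&(hsv[...,1]<40),91,222,154,282)
print("pan",rect(pan,c,.03))
for n,(x,y),z in[("bottle",(305,158),.154),("can",(239,161),.141),("jug",(272,197),.134),("cup",(273,175),.054)]:print(n,onplane(c,(x,y),z))
a=cv2.resize(im[140:245,210:340],None,fx=6,fy=5.7*1.0,interpolation=cv2.INTER_CUBIC)
cv2.imwrite("pics/c1.png",a[:600])
E
```

```text
stand ((0.6198587417602539, 0.030765794217586517), (0.2113872766494751, 0.16353191435337067), 89.17384338378906)
tray ((0.48697030544281006, -0.3269515335559845), (0.17740221321582794, 0.30894508957862854), 87.4810791015625)
scale ((0.4678086042404175, 0.328922837972641), (0.18454670906066895, 0.12971903383731842), 0.43576374650001526)
pan ((0.49821537733078003, 0.3337680399417877), (0.10545962303876877, 0.10768356174230576), 0.05069554224610329)
bottle [[ 0.65331481 -0.02994757  0.154     ]]
can [[0.65145295 0.08884488 0.141     ]]
jug [[0.58654774 0.02901515 0.134     ]]
cup [[0.64855491 0.03008107 0.054     ]]
```

View pics/c1.png

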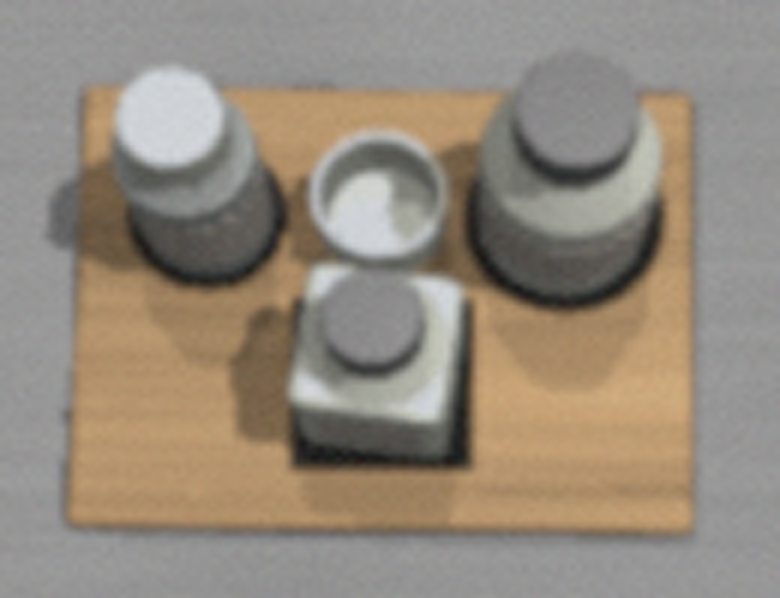

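In the crop, the cap centres fall at full-image pixels (305.7,159.2) for the bottle, (237.8,160.3) for the can and (271.6,195.5) for the jug. I'll turn the tool to yaw 180 first and refine the tray at the same time.

```bash
python3 - <<'E'
from h import *
c=r.camera_info("top")
for n,p,z in[("bottle",(305.7,159.2),.154),("can",(237.8,160.3),.141),("jug",(271.6,195.5),.134),("cup",(272.5,173.7),.054)]:print(n,onplane(c,p,z)[0])
q=onplane(c,[(427,184),(485,188),(480,332),(417,329)],.01);print(q,q.mean(0))
E
```

```text
bottle [ 0.6511006  -0.03118098  0.154     ]
can [0.65276049 0.09103789 0.141     ]
jug [0.589305   0.02975346 0.134     ]
cup [0.65123053 0.03109701 0.054     ]
[[ 0.64129832 -0.29110028  0.01      ]
 [ 0.63287309 -0.41225261  0.01      ]
 [ 0.34031798 -0.38049524  0.01      ]
 [ 0.34614526 -0.25578258  0.01      ]] [ 0.49015866 -0.33490768  0.01      ]
```

>>> carry_out --pt "0 0 0 0 0 0.145" --pt "0 0 0 0 0 0.145" --pt "0 0 0 0 0 0" --hand 0.8 --squeeze 25

```text
time_s: 0.48
tcp_pos: [0.2018, -0.6439, 0.2341]
eef_rot: [180.0, -0.0, -179.9]
contact_force: [-0.5, -0.5, -0.5]
gripper_width: 0.0707
gripper_force: 0.0
```

>>> carry_out --pt "-0.069 0.0943 0 0 0 0" --pt "-0.069 0.0943 0 0 0 0" --pt "-0.069 0.0943 0 0 0 0" --pt "-0.069 0.0943 0 0 0 0" --pt "-0.069 0.0943 0 0 0 0"

```text
time_s: 1.1
tcp_pos: [0.3752, -0.4067, 0.2346]
eef_rot: [-180.0, 0.0, -179.8]
contact_force: [1.9, 0.0, -0.1]
gripper_width: 0.0702
gripper_force: 0.0
```

>>> carry_out --pt "-0.069 0.0943 0 0 0 0" --pt "-0.069 0.0943 0 0 0 0" --pt "-0.069 0.0943 0 0 0 0" --pt "-0.069 0.0943 0 0 0 0" --pt "-0.069 0.0943 0 0 0 0"

```text
time_s: 1.72
tcp_pos: [0.5477, -0.1707, 0.2347]
eef_rot: [-180.0, 0.0, -179.7]
contact_force: [1.3, -0.4, 0.3]
gripper_width: 0.0699
gripper_force: 0.0
```

>>> carry_out --pt "-0.069 0.0943 0 0 0 0" --pt "-0.069 0.0943 0 0 0 0" --pt "-0.069 0.0943 0 0 0 0" --pt "0 0 0 0 0 0" --pt "0 0 0 0 0 0"

```text
time_s: 2.35
tcp_pos: [0.6501, -0.0308, 0.234]
eef_rot: [-180.0, -0.1, -179.8]
contact_force: [-0.4, -0.1, -0.5]
gripper_width: 0.07
gripper_force: 0.0
```

```bash
python3 - <<'E'
from h import *
c=r.camera_info("wrist");print(c)
cv2.imwrite("pics/w1.png",r.capture("wrist")[:,:,::-1])
print(proj(c,[[.651,-.031,.154],[.6528,.091,.141],[.5893,.0298,.134]]))
E
```

```text
{'K': array([[341.73693071,   0.        , 279.95305657],
       [  0.        , 341.73693071, 210.84288761],
       [  0.        ,   0.        ,   1.        ]]), 'eye': array([ 0.5818857 , -0.03179566,  0.38421054]), 'attitude': array([ 1.65394176e+02, -5.43046016e-03,  9.01656041e+01])}
[[280.76980679 223.40696172]
 [445.29109891 221.13946936]
 [366.14213639 132.77656273]]
```

View pics/w1.png

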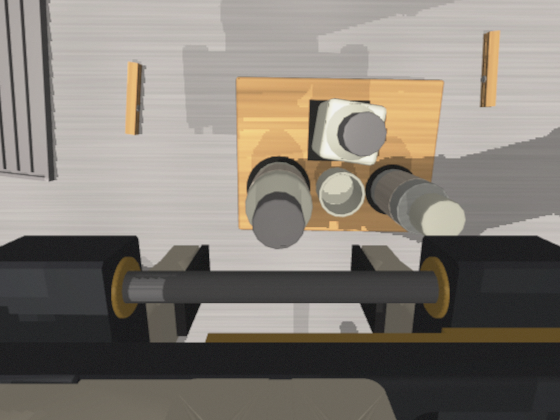

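The wrist view shows the bottle cap at (278,223), the can cap at (437,220) and the jug cap at (363,133). These match the top view to within a few millimetres, so I'll descend on the bottle.

>>> carry_out --pt "-0.002 -0.002 0.08 0 0 0" --pt "0 0 0.08 0 0 0" --pt "0 0 0.05 0 0 0" --pt "0 0 0 0 0 0"

```text
time_s: 2.9
tcp_pos: [0.6495, -0.0335, 0.128]
eef_rot: [-180.0, -0.2, 180.0]
contact_force: [-0.5, 0.5, -0.1]
gripper_width: 0.07
gripper_force: 0.0
```

>>> carry_out --pt "0 0 0 0 0 0" --pt "0 0 0 0 0 0" --pt "0 0 0 0 0 0" --pt "0 0 0 0 0 0" --pt "0 0 0 0 0 0" --hand 0

```text
time_s: 3.52
tcp_pos: [0.6516, -0.032, 0.1302]
eef_rot: [-180.0, 0.1, -180.0]
contact_force: [-1.9, 0.4, 3.7]
gripper_width: 0.0371
gripper_force: 25.0
```

>>> carry_out --pt "0 0 -0.06 0 0 0" --pt "0 0 -0.1 0 0 0" --pt "0.0223 -0.1047 0 0 0 0" --pt "0.0223 -0.1047 0 0 0 0" --pt "0.0223 -0.1047 0 0 0 0"

```text
time_s: 4.15
tcp_pos: [0.6171, -0.1902, 0.2091]
eef_rot: [180.0, -0.0, -180.0]
contact_force: [1.2, 0.1, -1.9]
gripper_width: 0.0378
gripper_force: 25.0
```

>>> carry_out --pt "0.0223 -0.1047 0 0 0 0" --pt "0.0223 -0.1047 0 0 0 0" --pt "0.0223 -0.1047 0 0 0 0" --pt "0 0 0 0 0 0" --pt "0 0 0 0 0 0"

```text
time_s: 4.78
tcp_pos: [0.584, -0.3462, 0.2087]
eef_rot: [180.0, -0.1, 179.9]
contact_force: [-0.3, 0.1, -1.6]
gripper_width: 0.0371
gripper_force: 25.0
```

>>> carry_out --pt "0 0 0.07 0 0 0" --pt "0 0 0.06 0 0 0" --pt "0 0 0.036 0 0 0" --pt "0 0 0.012 0 0 0" --pt "0 0 0 0 0 0"

```text
time_s: 5.4
tcp_pos: [0.5853, -0.3459, 0.1214]
eef_rot: [-180.0, 0.1, -179.9]
contact_force: [-0.2, -1.3, -2.6]
gripper_width: 0.0373
gripper_force: 25.0
```

>>> carry_out --pt "0 0 0.003 0 0 0" --pt "0 0 0 0 0 0" --pt "0 0 0 0 0 0"

```text
time_s: 5.78
tcp_pos: [0.5853, -0.3464, 0.1202]
eef_rot: [-180.0, 0.1, -180.0]
contact_force: [0.9, 1.7, 3.5]
gripper_width: 0.0371
gripper_force: 25.0
```

>>> carry_out --pt "0 0 0 0 0 0" --pt "0 0 0 0 0 0" --pt "0 0 0 0 0 0" --pt "0 0 -0.06 0 0 0" --pt "0 0 -0.12 0 0 0" --hand 0.75

```text
time_s: 6.4
tcp_pos: [0.5828, -0.3455, 0.2068]
eef_rot: [179.9, -0.4, 180.0]
contact_force: [1.3, -1.1, 0.4]
gripper_width: 0.066
gripper_force: 0.0
```

>>> carry_out --pt "-0.0013 0.107 0 0 0 0" --pt "-0.0013 0.107 0 0 0 0" --pt "-0.0013 0.107 0 0 0 0" --pt "-0.0013 0.107 0 0 0 0" --pt "-0.0013 0.107 0 0 0 0"

```text
time_s: 7.02
tcp_pos: [0.5874, -0.0771, 0.2091]
eef_rot: [-180.0, 0.0, -180.0]
contact_force: [0.3, 0.3, -0.7]
gripper_width: 0.0657
gripper_force: 0.0
```

>>> carry_out --pt "-0.0013 0.107 0 0 0 0" --pt "-0.0013 0.107 0 0 0 0" --pt "0 0 0 0 0 0" --pt "0 0 0 0 0 0"

```text
time_s: 7.52
tcp_pos: [0.5888, 0.0285, 0.2089]
eef_rot: [-180.0, -0.0, -179.9]
contact_force: [-0.6, -0.7, 0.2]
gripper_width: 0.0657
gripper_force: 0.0
```

>>> carry_out --pt "0 0 0.08 0 0 0" --pt "0 0 0.08 0 0 0" --pt "0 0 0.039 0 0 0" --pt "0 0 0 0 0 0"

```text
time_s: 8.02
tcp_pos: [0.5879, 0.0266, 0.108]
eef_rot: [-179.9, -0.2, 179.9]
contact_force: [-0.1, -0.2, 0.2]
gripper_width: 0.0655
gripper_force: 0.0
```

>>> carry_out --pt "0 0 0 0 0 0" --pt "0 0 0 0 0 0" --pt "0 0 0 0 0 0" --pt "0 0 0 0 0 0" --pt "0 0 0 0 0 0" --hand 0

```text
time_s: 8.65
tcp_pos: [0.5894, 0.0286, 0.1101]
eef_rot: [180.0, 0.1, -180.0]
contact_force: [-0.5, -0.2, 2.8]
gripper_width: 0.0315
gripper_force: 23.5
```

>>> carry_out --pt "0 0 -0.06 0 0 0" --pt "0 0 -0.1 0 0 0" --pt "0.0551 -0.1007 0 0 0 0" --pt "0.0551 -0.1007 0 0 0 0" --pt "0.0551 -0.1007 0 0 0 0"

```text
time_s: 9.28
tcp_pos: [0.5047, -0.1238, 0.1891]
eef_rot: [180.0, -0.1, -180.0]
contact_force: [0.7, -2.0, -2.6]
gripper_width: 0.0315
gripper_force: 24.3
```

>>> carry_out --pt "0.0551 -0.1007 0 0 0 0" --pt "0.0551 -0.1007 0 0 0 0" --pt "0.0551 -0.1007 0 0 0 0" --pt "0.0551 -0.1007 0 0 0 0" --pt "0 0 0 0 0 0"

```text
time_s: 9.9
tcp_pos: [0.3933, -0.3265, 0.1888]
eef_rot: [180.0, -0.1, 179.7]
contact_force: [0.1, 0.0, -4.5]
gripper_width: 0.0318
gripper_force: 25.2
```

>>> carry_out --pt "0 0 0 0 0 0" --pt "0 0 0.07 0 0 0" --pt "0 0 0.06 0 0 0" --pt "0 0 0.036 0 0 0" --pt "0 0 0.008 0 0 0"

```text
time_s: 10.52
tcp_pos: [0.396, -0.3228, 0.1013]
eef_rot: [179.9, -0.1, -179.9]
contact_force: [-0.1, 0.8, -3.4]
gripper_width: 0.0315
gripper_force: 25.2
```

>>> carry_out --pt "0 0 0.006 0 0 0" --pt "0 0 0 0 0 0" --pt "0 0 0 0 0 0"

```text
time_s: 10.9
tcp_pos: [0.3968, -0.3242, 0.1003]
eef_rot: [-180.0, 0.1, -180.0]
contact_force: [-0.3, 0.7, -0.7]
gripper_width: 0.0319
gripper_force: 25.4
```

>>> carry_out --pt "0 0 0 0 0 0" --pt "0 0 0 0 0 0" --pt "0 0 0 0 0 0" --pt "0 0 -0.08 0 0 0" --pt "0 0 -0.12 0 0 0" --hand 0.75

```text
time_s: 11.52
tcp_pos: [0.395, -0.3237, 0.1992]
eef_rot: [179.9, -0.2, 180.0]
contact_force: [1.1, -0.9, -0.3]
gripper_width: 0.065
gripper_force: 0.0
```

>>> carry_out --pt "-0.0639 0.103 0 0 0 0" --pt "-0.0639 0.103 0 0 0 0" --pt "-0.0639 0.103 0 0 0 0" --pt "-0.0639 0.103 0 0 0 0" --pt "-0.0639 0.103 0 0 0 0"

```text
time_s: 12.15
tcp_pos: [0.5567, -0.0648, 0.1999]
eef_rot: [-180.0, 0.0, -180.0]
contact_force: [1.4, -1.4, 0.5]
gripper_width: 0.0656
gripper_force: 0.0
```

>>> carry_out --pt "-0.0639 0.103 0 0 0 0" --pt "-0.0639 0.103 0 0 0 0" --pt "-0.0639 0.103 0 0 0 0" --pt "0 0 0 0 0 0" --pt "0 0 0 0 0 0"

```text
time_s: 12.78
tcp_pos: [0.6514, 0.088, 0.1989]
eef_rot: [-180.0, -0.1, -180.0]
contact_force: [-1.4, -0.6, -0.2]
gripper_width: 0.0657
gripper_force: 0.0
```

>>> carry_out --pt "0 0 0.08 0 0 0" --pt "0 0 0.06 0 0 0" --pt "0 0 0.026 0 0 0" --pt "0 0 0 0 0 0"

```text
time_s: 13.28
tcp_pos: [0.6514, 0.087, 0.1165]
eef_rot: [-180.0, -0.0, 180.0]
contact_force: [0.7, 0.3, -0.2]
gripper_width: 0.066
gripper_force: 0.0
```

>>> carry_out --pt "0 0 0 0 0 0" --pt "0 0 0 0 0 0" --pt "0 0 0 0 0 0" --pt "0 0 0 0 0 0" --pt "0 0 0 0 0 0" --hand 0

```text
time_s: 13.9
tcp_pos: [0.6523, 0.0883, 0.1172]
eef_rot: [180.0, 0.1, -180.0]
contact_force: [-0.0, 2.5, 3.8]
gripper_width: 0.0335
gripper_force: 25.2
```

>>> carry_out --pt "0 0 -0.06 0 0 0" --pt "0 0 -0.1 0 0 0" --pt "0.0404 -0.1058 0 0 0 0" --pt "0.0404 -0.1058 0 0 0 0" --pt "0.0404 -0.1058 0 0 0 0"

```text
time_s: 14.52
tcp_pos: [0.5896, -0.0722, 0.1958]
eef_rot: [-180.0, -0.1, -180.0]
contact_force: [1.1, -1.7, -2.4]
gripper_width: 0.0331
gripper_force: 25.2
```

>>> carry_out --pt "0.0404 -0.1058 0 0 0 0" --pt "0.0404 -0.1058 0 0 0 0" --pt "0.0404 -0.1058 0 0 0 0" --pt "0.0404 -0.1058 0 0 0 0" --pt "0.0404 -0.1058 0 0 0 0"

```text
time_s: 15.15
tcp_pos: [0.4887, -0.3366, 0.1959]
eef_rot: [180.0, -0.1, -180.0]
contact_force: [1.3, -0.1, -3.0]
gripper_width: 0.0339
gripper_force: 25.2
```

>>> carry_out --pt "0 0 0 0 0 0" --pt "0 0 0.07 0 0 0" --pt "0 0 0.06 0 0 0" --pt "0 0 0.036 0 0 0" --pt "0 0 0.008 0 0 0"

```text
time_s: 15.78
tcp_pos: [0.4891, -0.3344, 0.1078]
eef_rot: [179.9, -0.2, -180.0]
contact_force: [-0.7, -0.3, -2.5]
gripper_width: 0.0336
gripper_force: 25.3
```

>>> carry_out --pt "0 0 0.006 0 0 0" --pt "0 0 0 0 0 0" --pt "0 0 0 0 0 0"

```text
time_s: 16.15
tcp_pos: [0.4906, -0.3354, 0.1073]
eef_rot: [-180.0, 0.1, -180.0]
contact_force: [0.0, 1.3, -0.4]
gripper_width: 0.0333
gripper_force: 25.3
```

>>> carry_out --pt "0 0 0 0 0 0" --pt "0 0 0 0 0 0" --pt "0 0 0 0 0 0" --pt "0 0 -0.08 0 0 0" --pt "0 0 -0.12 0 0 0" --hand 0.75

```text
time_s: 16.77
tcp_pos: [0.4891, -0.3349, 0.2059]
eef_rot: [179.9, -0.2, 180.0]
contact_force: [2.3, -1.0, 1.0]
gripper_width: 0.0655
gripper_force: 0.0
```

```bash
python3 - <<'E'
from h import *
im=r.capture("top")[:,:,::-1]
cv2.imwrite("pics/t2.png",im);cv2.imwrite("pics/t2v.png",cv2.resize(im[140:340,80:500],None,fx=1.9,fy=1.9,interpolation=cv2.INTER_CUBIC))
c=r.camera_info("top")
g=im.max(2)
m=np.zeros_like(g);m[150:235,220:330]=(g[150:235,220:330]<70)
n,l,s,cen=cv2.connectedComponentsWithStats(m)
for i in range(1,n):
    if s[i,4]>200: print(s[i],onplane(c,cen[i],.016)[0], rect(l==i,c,.016))
E
```

```text
[289 163  31  31 743] [ 0.65228779 -0.03227671  0.016     ] ((0.6524866223335266, -0.03328181803226471), (0.06432309746742249, 0.06250772625207901), 0.0172487273812294)
[232 166  25  24 465] [0.65351543 0.09147274 0.016     ] ((0.653349757194519, 0.0916464775800705), (0.049958594143390656, 0.048908531665802), 44.87384796142578)
[259 193  29  29 805] [0.5900723  0.03049526 0.016     ] ((0.5909135341644287, 0.030933944508433342), (0.05866312235593796, 0.05772676691412926), 0.06093855947256088)
```

View pics/t2v.png

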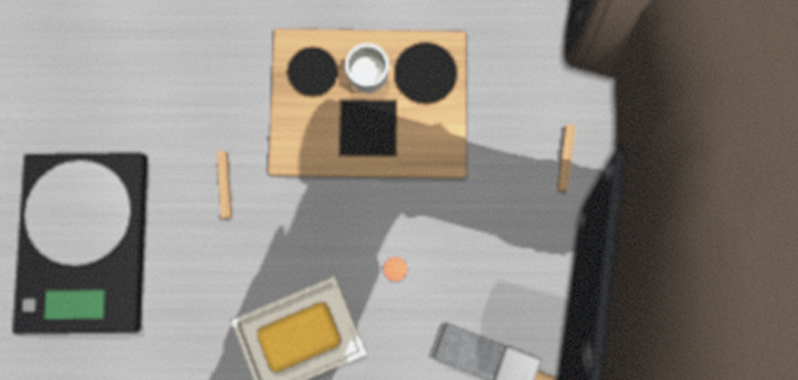

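The top view shows the bare mats and the cup, with the pan unobstructed. The mat centres come out at large (.652,-.032), small (.653,.091) and square (.590,.030). Next I'll move over the cup and check with the wrist camera.

>>> carry_out --pt "-0.0457 0.1043 0 0 0 0" --pt "-0.0457 0.1043 0 0 0 0" --pt "-0.0457 0.1043 0 0 0 0" --pt "-0.0457 0.1043 0 0 0 0" --pt "-0.0457 0.1043 0 0 0 0" --hand 0.8 --squeeze 12

```text
time_s: 17.45
tcp_pos: [0.6051, -0.0728, 0.2067]
eef_rot: [180.0, 0.0, -180.0]
contact_force: [0.6, -1.3, 0.1]
gripper_width: 0.0702
gripper_force: 0.0
```

>>> carry_out --pt "-0.0457 0.1043 0 0 0 0" --pt "-0.0457 0.1043 0 0 0 0" --pt "0 0 0 0 0 0" --pt "0 0 0 0 0 0" --pt "0 0 0 0 0 0"

```text
time_s: 18.08
tcp_pos: [0.6497, 0.0287, 0.2067]
eef_rot: [-180.0, 0.0, 179.9]
contact_force: [0.7, 0.1, 0.0]
gripper_width: 0.0699
gripper_force: 0.0
```

```bash
python3 - <<'E'
from h import *
c=r.camera_info("wrist");im=r.capture("wrist")[:,:,::-1];cv2.imwrite("pics/w2.png",im);print(r.get_state()["tcp_pos"],c["eye"])
g=im.max(2)
m=(g<70).astype(np.uint8);m[230:]=0
n,l,s,cen=cv2.connectedComponentsWithStats(m)
for i in range(1,n):
    if s[i,4]>300: print(s[i],cen[i],rect(l==i,c,.016))
E
```

```text
[0.64975535 0.02856786 0.2067921 ] [0.58136346 0.02797348 0.35684123]
[ 525    0   35  102 2783] [545.42364355  55.43083004] ((0.5214546918869019, 0.2688332200050354), (0.08976970613002777, 0.03163039684295654), 11.609200477600098)
[ 250   99   64   65 4021] [281.34444168 130.5637901 ] ((0.5911232829093933, 0.02947591058909893), (0.0605899952352047, 0.060604583472013474), 89.9190673828125)
[ 187  160   67   66 3487] [219.89503872 192.35876111] ((0.6520708799362183, -0.033133573830127716), (0.0675828605890274, 0.06740521639585495), 89.91603088378906)
[ 314  168   55   53 2258] [341.03100089 193.83170948] ((0.6532202959060669, 0.09023327380418777), (0.05428428575396538, 0.05434441193938255), 27.076276779174805)
```

View pics/w2.png

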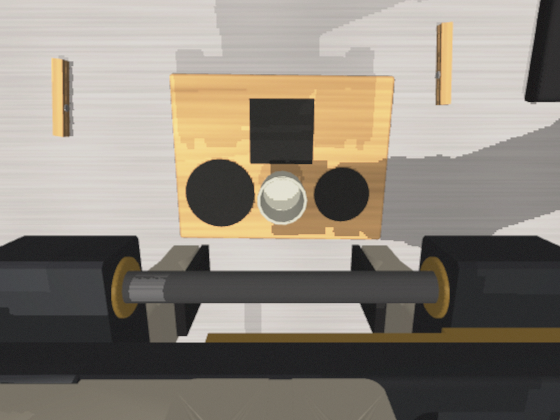

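The wrist view confirms the mats to within 1 mm and puts the cup rim at about (282,200), which is roughly (.650,.030). Descending.

>>> carry_out --pt "0 0.003 0.11 0 0 0" --pt "0 0 0.11 0 0 0" --pt "0 0 0.08 0 0 0" --pt "0 0 0.05 0 0 0" --pt "0 0 0 0 0 0"

```text
time_s: 18.75
tcp_pos: [0.6485, 0.0298, 0.0298]
eef_rot: [-179.9, -0.2, 179.9]
contact_force: [-0.3, 0.3, 0.1]
gripper_width: 0.0701
gripper_force: 0.0
```

>>> carry_out --pt "0 0 0 0 0 0" --pt "0 0 0 0 0 0" --pt "0 0 0 0 0 0" --pt "0 0 0 0 0 0" --pt "0 0 0 0 0 0" --hand 0

```text
time_s: 19.38
tcp_pos: [0.6507, 0.0313, 0.0329]
eef_rot: [180.0, 0.1, -180.0]
contact_force: [-2.2, -0.1, 7.2]
gripper_width: 0.0455
gripper_force: 12.0
```

>>> carry_out --pt "0 0 -0.05 0 0 0" --pt "0 0 -0.11 0 0 0" --pt "0 0 -0.11 0 0 0" --pt "0.0507 0.1007 0 0 0 0" --pt "0.0507 0.1007 0 0 0 0"

```text
time_s: 20.0
tcp_pos: [0.599, 0.1327, 0.1675]
eef_rot: [179.9, 0.1, 179.9]
contact_force: [-0.0, 0.7, -0.9]
gripper_width: 0.0452
gripper_force: 12.0
```

>>> carry_out --pt "0 0.1007 0 0 0 0" --pt "0 0.1007 0 0 0 0" --pt "0 0 0 0 0 0" --pt "0 0 0 0 0 0"

```text
time_s: 20.5
tcp_pos: [0.5989, 0.2327, 0.1663]
eef_rot: [-180.0, -0.0, -180.0]
contact_force: [0.2, -0.6, -0.3]
gripper_width: 0.0454
gripper_force: 12.0
```

```bash
python3 - <<'E'
from h import *
c=r.camera_info("wrist");im=r.capture("wrist")[:,:,::-1];cv2.imwrite("pics/w3.png",im);print(r.get_state()["tcp_pos"],c["eye"])
print(proj(c,[.498,.3325,.03]))
E
```

```text
[0.5990724  0.23208514 0.16639726] [0.53067693 0.23189653 0.31652734]
[[407.77925362  78.73536478]]
```

View pics/w3.png

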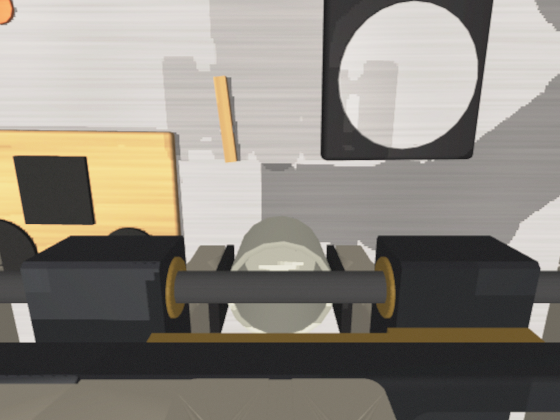

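Wrist view: the pan spans columns 338–477 and rows 1–149, so its centre is about (407.5,75), or roughly (.496,.3325). The cup is held upright.

>>> carry_out --pt "0.0687 0.0667 0 0 0 0" --pt "0.0687 0.0667 0 0 0 0" --pt "0.0687 0.0667 0 0 0 0" --pt "0 0 0 0 0 0" --pt "0 0 0.08 0 0 0"

```text
time_s: 21.18
tcp_pos: [0.4983, 0.3338, 0.1295]
eef_rot: [179.7, 0.3, -180.0]
contact_force: [0.1, 0.7, -2.3]
gripper_width: 0.0452
gripper_force: 12.0
```

>>> carry_out --pt "0 0 0.08 0 0 0" --pt "0 0 0.05 0 0 0" --pt "0 0 0.018 0 0 0" --pt "0 0 0 0 0 0" --pt "0 0 0 0 0 0"

```text
time_s: 21.8
tcp_pos: [0.4971, 0.3329, 0.0537]
eef_rot: [179.9, 0.1, 180.0]
contact_force: [-0.2, 0.6, 0.6]
gripper_width: 0.045
gripper_force: 12.0
```

>>> carry_out --pt "0 0 0.004 0 0 0" --pt "0 0 0 0 0 0" --pt "0 0 0 0 0 0"

```text
time_s: 22.18
tcp_pos: [0.4963, 0.3328, 0.0508]
eef_rot: [180.0, 0.0, -180.0]
contact_force: [0.2, -0.7, -0.1]
gripper_width: 0.0449
gripper_force: 12.0
```

>>> carry_out --pt "0 0 0.003 0 0 0" --pt "0 0 0 0 0 0" --pt "0 0 0 0 0 0"

```text
time_s: 22.55
tcp_pos: [0.4965, 0.3329, 0.0505]
eef_rot: [180.0, 0.1, -180.0]
contact_force: [-5.3, -1.5, 11.3]
gripper_width: 0.0452
gripper_force: 12.0
```

>>> carry_out --pt "0 0 0 0 0 0" --pt "0 0 0 0 0 0" --pt "0 0 0 0 0 0" --pt "0 0 0 0 0 0" --pt "0 0 -0.05 0 0 0" --hand 0.8 --squeeze 25

```text
time_s: 23.18
tcp_pos: [0.4953, 0.3315, 0.0724]
eef_rot: [-179.8, -0.2, 180.0]
contact_force: [0.1, 0.6, 0.1]
gripper_width: 0.0699
gripper_force: 0.0
```

>>> carry_out --pt "0 0 -0.12 0 0 0" --pt "0 0 -0.12 0 0 0" --pt "0 0 -0.03 0 0 0" --pt "0 0 0 0 0 0" --pt "0 0 0 0 0 0"

```text
time_s: 23.8
tcp_pos: [0.4955, 0.332, 0.2071]
eef_rot: [-179.9, -0.1, 180.0]
contact_force: [0.5, -0.7, -1.1]
gripper_width: 0.0697
gripper_force: 0.0
```

```bash
python3 - <<'E'
from h import *
c=r.camera_info("wrist");im=r.capture("wrist")[:,:,::-1];t=r.capture("top")[:,:,::-1]
cv2.imwrite("pics/t4.png",t);print(r.get_state()["tcp_pos"])
a=cv2.resize(t[150:350,400:500],None,fx=2,fy=2)
cv2.imwrite("pics/w4.png",np.hstack([im[:400],a]))
E
```

```text
[0.49566399 0.33199807 0.20701968]
```

View pics/w4.png

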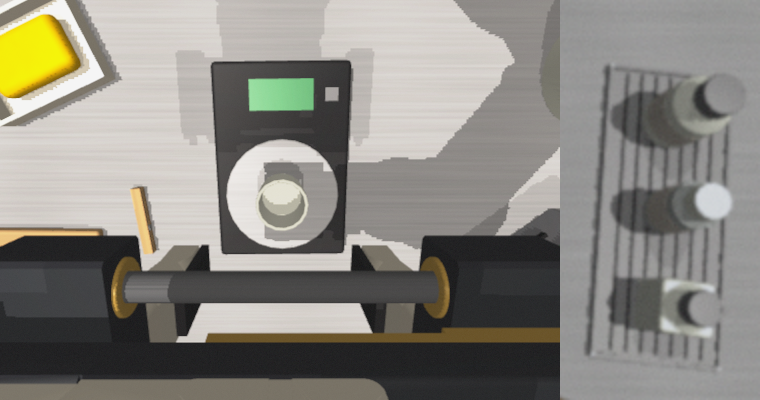

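The wrist view shows the cup rim at (282,206) on the pan at (282,193). The top view shows all three containers upright on the tray, with caps at px (480,198), (477,251) and (468,304).

```bash
python3 - <<'E'
from h import *
c=r.camera_info("wrist")
print("rim",onplane(c,(282,206),.072),"pan",onplane(c,(282,193.5),.03))
c=r.camera_info("top")
for p,z in[((479.5,198),.144),((476.5,250.5),.131),((468,304),.124)]:print(onplane(c,p,z)[0])
q=onplane(c,[(400+51/2,150+66/2),(400+175/2,150+78/2),(400+160/2,150+368/2),(400+32/2,150+355/2)],.01);print(q,q.mean(0))
E
```

```text
rim [[0.4973642  0.33272357 0.072     ]] pan [[0.495059  0.3328745 0.03     ]]
[ 0.58305264 -0.34056988  0.144     ]
[ 0.49071638 -0.33402782  0.131     ]
[ 0.39750012 -0.31535198  0.124     ]
[[ 0.64344603 -0.28806444  0.01      ]
 [ 0.63073472 -0.4173361   0.01      ]
 [ 0.33647485 -0.38021586  0.01      ]
 [ 0.34903635 -0.25393723  0.01      ]] [ 0.48992298 -0.33488841  0.01      ]
```

>>> carry_out --pt "0.001 -0.1214 0 0 0 0" --pt "0.001 -0.1214 0 0 0 0" --pt "0.001 -0.1214 0 0 0 0" --pt "0.001 -0.1214 0 0 0 0" --pt "0.001 -0.1214 0 0 0 0" --hand 0.75

```text
time_s: 24.52
tcp_pos: [0.4931, 0.0272, 0.2081]
eef_rot: [-180.0, -0.1, -180.0]
contact_force: [2.1, 0.4, -0.5]
gripper_width: 0.0658
gripper_force: 0.0
```

>>> carry_out --pt "0.001 -0.1214 0 0 0 0" --pt "0.001 -0.1214 0 0 0 0" --pt "0.001 -0.1214 0 0 0 0" --pt "0.001 -0.1214 0 0 0 0" --pt "0.001 -0.1214 0 0 0 0"

```text
time_s: 25.15
tcp_pos: [0.4907, -0.2763, 0.2078]
eef_rot: [180.0, -0.1, -180.0]
contact_force: [1.8, 1.0, -0.4]
gripper_width: 0.066
gripper_force: 0.0
```

>>> carry_out --pt "0.001 -0.1214 0 0 0 0" --pt "0 0 0 0 0 0" --pt "0 0 0 0 0 0" --pt "0 0 0 0 0 0"

```text
time_s: 25.65
tcp_pos: [0.4909, -0.334, 0.2087]
eef_rot: [180.0, -0.0, -179.9]
contact_force: [0.1, 0.5, -0.5]
gripper_width: 0.0659
gripper_force: 0.0
```

>>> carry_out --pt "0 0 0.08 0 0 0" --pt "0 0 0.08 0 0 0" --pt "0 0 0.045 0 0 0" --pt "0 0 0 0 0 0"

```text
time_s: 26.15
tcp_pos: [0.4902, -0.3334, 0.1052]
eef_rot: [179.9, -0.2, -179.9]
contact_force: [-0.5, -0.2, 0.5]
gripper_width: 0.0657
gripper_force: 0.0
```

>>> carry_out --pt "0 0 0 0 0 0" --pt "0 0 0 0 0 0" --pt "0 0 0 0 0 0" --pt "0 0 0 0 0 0" --pt "0 0 0 0 0 0" --hand 0

```text
time_s: 26.78
tcp_pos: [0.4912, -0.3351, 0.1072]
eef_rot: [-180.0, 0.0, -180.0]
contact_force: [-0.6, 1.6, 4.0]
gripper_width: 0.0332
gripper_force: 24.2
```

>>> carry_out --pt "0 0 -0.06 0 0 0" --pt "0 0 -0.12 0 0 0" --pt "-0.0405 0.1063 0 0 0 0" --pt "-0.0405 0.1063 0 0 0 0" --pt "-0.0405 0.1063 0 0 0 0"

```text
time_s: 27.4
tcp_pos: [0.5515, -0.1741, 0.1962]
eef_rot: [180.0, -0.0, 179.9]
contact_force: [1.5, 0.0, -2.1]
gripper_width: 0.0335
gripper_force: 25.0
```

>>> carry_out --pt "-0.0405 0.1063 0 0 0 0" --pt "-0.0405 0.1063 0 0 0 0" --pt "-0.0405 0.1063 0 0 0 0" --pt "-0.0405 0.1063 0 0 0 0" --pt "-0.0405 0.1063 0 0 0 0"

```text
time_s: 28.02
tcp_pos: [0.6528, 0.0918, 0.1958]
eef_rot: [-180.0, -0.1, 180.0]
contact_force: [1.3, -0.5, -2.6]
gripper_width: 0.0337
gripper_force: 25.0
```

>>> carry_out --pt "0 0 0 0 0 0" --pt "0 0 0.07 0 0 0" --pt "0 0 0.05 0 0 0" --pt "0 0 0.026 0 0 0" --pt "0 0 0.008 0 0 0"

```text
time_s: 28.65
tcp_pos: [0.6524, 0.0896, 0.1188]
eef_rot: [-180.0, -0.1, 180.0]
contact_force: [0.9, -0.1, -1.5]
gripper_width: 0.0339
gripper_force: 25.1
```

>>> carry_out --pt "0 0 0.004 0 0 0" --pt "0 0 0 0 0 0" --pt "0 0 0 0 0 0"

```text
time_s: 29.02
tcp_pos: [0.6532, 0.0903, 0.1184]
eef_rot: [180.0, 0.1, -180.0]
contact_force: [0.2, 0.6, -2.9]
gripper_width: 0.0333
gripper_force: 25.1
```

>>> carry_out --pt "0 0 0.003 0 0 0" --pt "0 0 0 0 0 0" --pt "0 0 0 0 0 0"

```text
time_s: 29.4
tcp_pos: [0.6534, 0.0903, 0.1172]
eef_rot: [180.0, 0.1, -180.0]
contact_force: [-2.2, -0.0, 5.6]
gripper_width: 0.0333
gripper_force: 25.3
```

>>> carry_out --pt "0 0 0 0 0 0" --pt "0 0 0 0 0 0" --pt "0 0 0 0 0 0" --pt "0 0 -0.06 0 0 0" --pt "0 0 -0.12 0 0 0" --hand 0.75

```text
time_s: 30.02
tcp_pos: [0.6512, 0.0897, 0.204]
eef_rot: [-179.9, -0.3, 180.0]
contact_force: [2.1, 0.7, 0.4]
gripper_width: 0.0651
gripper_force: 0.0
```

>>> carry_out --pt "0.0643 -0.1036 0 0 0 0" --pt "0.0643 -0.1036 0 0 0 0" --pt "0.0643 -0.1036 0 0 0 0" --pt "0.0643 -0.1036 0 0 0 0" --pt "0.0643 -0.1036 0 0 0 0"

```text
time_s: 30.65
tcp_pos: [0.4909, -0.1702, 0.2062]
eef_rot: [-180.0, 0.0, -180.0]
contact_force: [1.5, -0.8, 0.0]
gripper_width: 0.0656
gripper_force: 0.0
```

>>> carry_out --pt "0.0643 -0.1036 0 0 0 0" --pt "0.0643 -0.1036 0 0 0 0" --pt "0.0643 -0.1036 0 0 0 0" --pt "0 0 0 0 0 0" --pt "0 0 0 0 0 0"

```text
time_s: 31.28
tcp_pos: [0.3955, -0.3245, 0.206]
eef_rot: [180.0, 0.0, 179.9]
contact_force: [-0.3, 0.6, -0.1]
gripper_width: 0.0659
gripper_force: 0.0
```

>>> carry_out --pt "0 0 0.08 0 0 0" --pt "0 0 0.08 0 0 0" --pt "0 0 0.053 0 0 0" --pt "0 0 0 0 0 0"

```text
time_s: 31.78
tcp_pos: [0.3952, -0.3227, 0.0979]
eef_rot: [179.9, -0.2, -179.9]
contact_force: [0.2, 1.0, 1.5]
gripper_width: 0.0654
gripper_force: 0.0
```

>>> carry_out --pt "0 0 0 0 0 0" --pt "0 0 0 0 0 0" --pt "0 0 0 0 0 0" --pt "0 0 0 0 0 0" --pt "0 0 0 0 0 0" --hand 0

```text
time_s: 32.4
tcp_pos: [0.3959, -0.3244, 0.1001]
eef_rot: [-180.0, 0.0, -180.0]
contact_force: [-0.7, 1.2, 4.4]
gripper_width: 0.0316
gripper_force: 22.7
```

>>> carry_out --pt "0 0 -0.06 0 0 0" --pt "0 0 -0.12 0 0 0" --pt "-0.0556 0.1012 0 0 0 0" --pt "-0.0556 0.1012 0 0 0 0" --pt "-0.0556 0.1012 0 0 0 0"

```text
time_s: 33.02
tcp_pos: [0.479, -0.1709, 0.1893]
eef_rot: [180.0, -0.0, 179.9]
contact_force: [1.6, -0.9, -3.7]
gripper_width: 0.0316
gripper_force: 24.9
```

>>> carry_out --pt "-0.0556 0.1012 0 0 0 0" --pt "-0.0556 0.1012 0 0 0 0" --pt "-0.0556 0.1012 0 0 0 0" --pt "-0.0556 0.1012 0 0 0 0" --pt "0 0 0 0 0 0"

```text
time_s: 33.65
tcp_pos: [0.5913, 0.0332, 0.1882]
eef_rot: [-180.0, -0.1, -179.8]
contact_force: [-0.6, -1.1, -3.7]
gripper_width: 0.0313
gripper_force: 25.4
```

>>> carry_out --pt "0 0 0.07 0 0 0" --pt "0 0 0.05 0 0 0" --pt "0 0 0.03 0 0 0" --pt "0 0 0.008 0 0 0" --pt "0 0 0 0 0 0"

```text
time_s: 34.28
tcp_pos: [0.5905, 0.0297, 0.1112]
eef_rot: [180.0, 0.0, 180.0]
contact_force: [0.1, 0.7, -3.5]
gripper_width: 0.0315
gripper_force: 25.4
```

>>> carry_out --pt "0 0 0.003 0 0 0" --pt "0 0 0 0 0 0" --pt "0 0 0 0 0 0"

```text
time_s: 34.65
tcp_pos: [0.5909, 0.0299, 0.1106]
eef_rot: [180.0, 0.1, -180.0]
contact_force: [-2.1, 0.1, 5.3]
gripper_width: 0.0312
gripper_force: 25.7
```

>>> carry_out --pt "0 0 0 0 0 0" --pt "0 0 0 0 0 0" --pt "0 0 0 0 0 0" --pt "0 0 -0.06 0 0 0" --pt "0 0 -0.12 0 0 0" --hand 0.75

```text
time_s: 35.28
tcp_pos: [0.5887, 0.0296, 0.1975]
eef_rot: [-179.9, -0.3, 180.0]
contact_force: [1.7, 0.7, 0.4]
gripper_width: 0.0651
gripper_force: 0.0
```

>>> carry_out --pt "0.0019 -0.1074 0 0 0 0" --pt "0.0019 -0.1074 0 0 0 0" --pt "0.0019 -0.1074 0 0 0 0" --pt "0.0019 -0.1074 0 0 0 0" --pt "0.0019 -0.1074 0 0 0 0"

```text
time_s: 35.9
tcp_pos: [0.5854, -0.2402, 0.1991]
eef_rot: [-180.0, 0.0, -180.0]
contact_force: [0.6, 1.6, -0.6]
gripper_width: 0.0656
gripper_force: 0.0
```

>>> carry_out --pt "0.0019 -0.1074 0 0 0 0" --pt "0.0019 -0.1074 0 0 0 0" --pt "0 0 0 0 0 0" --pt "0 0 0 0 0 0"

```text
time_s: 36.4
tcp_pos: [0.5833, -0.3461, 0.1985]
eef_rot: [180.0, -0.0, 180.0]
contact_force: [1.3, 0.3, 1.2]
gripper_width: 0.0658
gripper_force: 0.0
```

>>> carry_out --pt "0 0 0.08 0 0 0" --pt "0 0 0.06 0 0 0" --pt "0 0 0.02 0 0 0" --pt "0 0 0 0 0 0"

```text
time_s: 36.9
tcp_pos: [0.5839, -0.3452, 0.1192]
eef_rot: [-180.0, -0.0, -179.9]
contact_force: [0.5, -0.2, 0.6]
gripper_width: 0.0661
gripper_force: 0.0
```

>>> carry_out --pt "0 0 0 0 0 0" --pt "0 0 0 0 0 0" --pt "0 0 0 0 0 0" --pt "0 0 0 0 0 0" --pt "0 0 0 0 0 0" --hand 0

```text
time_s: 37.52
tcp_pos: [0.5839, -0.3462, 0.1196]
eef_rot: [-180.0, 0.0, -180.0]
contact_force: [-0.5, 0.2, 3.0]
gripper_width: 0.0376
gripper_force: 25.0
```

>>> carry_out --pt "0 0 -0.06 0 0 0" --pt "0 0 -0.12 0 0 0" --pt "-0.0227 0.1043 0 0 0 0" --pt "-0.0227 0.1043 0 0 0 0" --pt "-0.0227 0.1043 0 0 0 0"

```text
time_s: 38.15
tcp_pos: [0.6172, -0.1879, 0.2085]
eef_rot: [180.0, -0.1, 180.0]
contact_force: [1.7, 0.3, -2.0]
gripper_width: 0.0377
gripper_force: 25.0
```

>>> carry_out --pt "-0.0227 0.1043 0 0 0 0" --pt "-0.0227 0.1043 0 0 0 0" --pt "-0.0227 0.1043 0 0 0 0" --pt "0 0 0 0 0 0" --pt "0 0 0 0 0 0"

```text
time_s: 38.78
tcp_pos: [0.6512, -0.0327, 0.2083]
eef_rot: [-180.0, -0.1, -179.9]
contact_force: [0.4, -0.8, -1.4]
gripper_width: 0.037
gripper_force: 25.0
```

>>> carry_out --pt "0 0 0.07 0 0 0" --pt "0 0 0.05 0 0 0" --pt "0 0 0.029 0 0 0" --pt "0 0 0.008 0 0 0" --pt "0 0 0 0 0 0"

```text
time_s: 39.4
tcp_pos: [0.6521, -0.0334, 0.1312]
eef_rot: [-180.0, 0.0, 180.0]
contact_force: [-0.5, -0.1, -1.4]
gripper_width: 0.0375
gripper_force: 25.0
```

>>> carry_out --pt "0 0 0.003 0 0 0" --pt "0 0 0 0 0 0" --pt "0 0 0 0 0 0"

```text
time_s: 39.78
tcp_pos: [0.652, -0.033, 0.1297]
eef_rot: [180.0, 0.1, -180.0]
contact_force: [-0.1, -0.1, -0.6]
gripper_width: 0.0376
gripper_force: 25.0
```

>>> carry_out --pt "0 0 0.001 0 0 0" --pt "0 0 0 0 0 0"

```text
time_s: 40.02
tcp_pos: [0.6522, -0.033, 0.1296]
eef_rot: [-180.0, 0.1, -180.0]
contact_force: [-1.4, 0.2, 4.7]
gripper_width: 0.0374
gripper_force: 25.0
```

>>> carry_out --pt "0 0 0 0 0 0" --pt "0 0 0 0 0 0" --pt "0 0 0 0 0 0" --pt "0 0 -0.06 0 0 0" --pt "0 0 -0.12 0 0 0" --hand 0.75

```text
time_s: 40.65
tcp_pos: [0.65, -0.0331, 0.2165]
eef_rot: [-179.9, -0.4, 180.0]
contact_force: [1.9, -0.1, 0.9]
gripper_width: 0.0654
gripper_force: 0.0
```

>>> carry_out --pt "0.05 -0.11 -0.02 0 0 0" --pt "0.05 -0.11 0 0 0 0" --pt "0.05 -0.11 0 0 0 0" --pt "0.05 -0.11 0 0 0 0" --pt "0.05 -0.11 0 0 0 0"

```text
time_s: 41.28
tcp_pos: [0.5257, -0.3096, 0.2287]
eef_rot: [-180.0, 0.0, -180.0]
contact_force: [1.3, -0.4, -0.2]
gripper_width: 0.0657
gripper_force: 0.0
```

>>> carry_out --pt "0 0 0 0 0 0" --pt "0 0 0 0 0 0" --pt "0 0 0 0 0 0" --pt "0 0 0 0 0 0"

```text
time_s: 41.78
tcp_pos: [0.5273, -0.307, 0.2285]
eef_rot: [180.0, 0.0, -179.9]
contact_force: [-1.0, 0.2, 0.2]
gripper_width: 0.0657
gripper_force: 0.0
```

```bash
python3 - <<'E'
from h import *
t=r.capture("top")[:,:,::-1]
cv2.imwrite("pics/t5.png",cv2.resize(t[140:245,210:340],None,fx=6,fy=5.7,interpolation=cv2.INTER_CUBIC))
u=cv2.imread("pics/c1.png")
cv2.imwrite("pics/s5.png",r.capture("scene")[:,:,::-1])
E
```

```text
(no output)
```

View pics/t5.png

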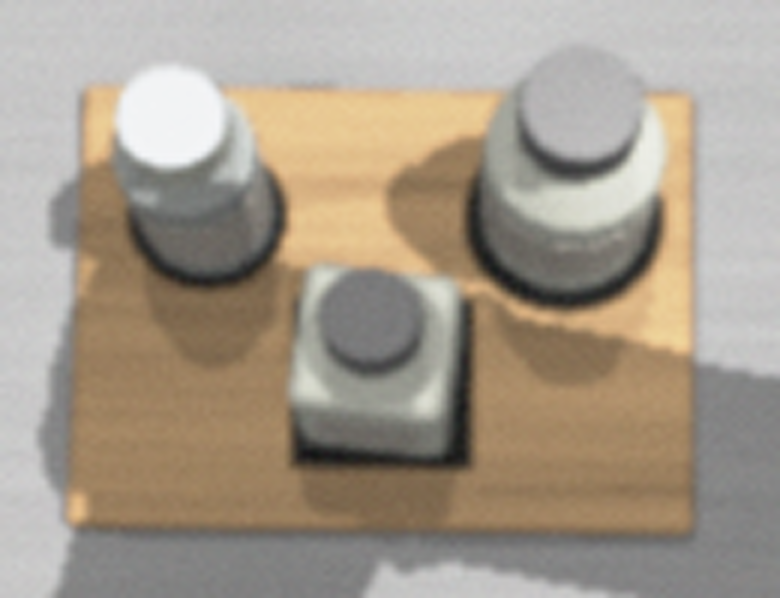

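View pics/s5.png

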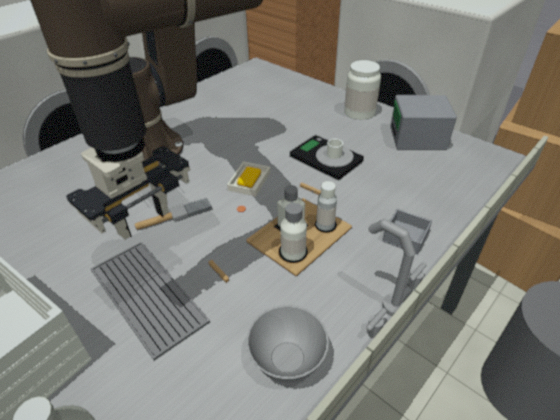

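The crop shows all three containers upright and within a few millimetres of their mat centres: the can cap at crop pixel (170,117), the bottle cap (582,105) and the jug cap (370,320). The scene view shows the cup upright on the pan at (335,148) and the arm clear of everything. Handing in.

```bash
python3 -c "
from plant import r
print(r.close_job())"
```

```text
the job is handed in; nothing more can be done
None
```

The job is handed in: the cup stands on the scale's pan and the bottle, can and jug are back upright on their own mats, by my last pictures; no verdict came back.

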